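# Hang the steel hook plate on the jewellery easel

### The arm

A 6-joint arm with a two-finger parallel gripper is mounted at the origin on the work surface. World frame = base frame: x ahead of the robot, y to its left, z up, the work surface at z = 0. Lengths are in m, angles in rad, forces in N, time in s.
With the tool pointing down it reaches from about 0.3 to 0.875 m from the base axis. Payload 6.4 kg.
Tool frame: the origin (TCP) lies at the very end of the fingers, on their centre line; the grasp point (between the pads) lies 19 mm behind it; x points along the fingers, y is the direction in which the jaws open and shut, and the axes are right-handed (so a half turn about x gives the same grasp; the last joint's range is limited). The gripper opens to 85 mm and grips with 20 to 120 N. Pads are 22 mm wide; open, the fingers measure 114 mm over their backs; the gripper's body (76 mm by 85 mm) begins 54 mm behind the grasp point. The pads swing forward as they close: fully open they stand 13 mm farther back than shut.
Start: joints at [1.041, 0.181, 1.607, -0, 1.354, -0.206], TCP at [0.183, 0.545, 0.231] pointing down, gripper open.
Joint ranges: [-2.99, 2.99], [-0.89, 2.07], [0.3, 2.58], [-1.14, 4.28], [0, 2.63], [-3.12, 3.12]. Speed limits (rad/s): [2.57, 2.57, 3.01, 3.14, 3.14, 3.14].

### API

Orientations are given as a unit quaternion [w, x, y, z].
In Python, from bench import status, optics, hand_in gives the robot as it stands. The module is installed in compiled form; this text tells all that it offers.
- The arm moves only by the shell command python3 -m jog 'ROWS'. ROWS is JSON, one flat list of numbers, 5 for each row, row after row: the shift along the tool's x, y, z in mm, then the turn about the tool's x in degrees, then the opening in per cent of the stroke, from 0 (shut) to 100 (fully open). In form: [tx, ty, tz, yaw, gripper, tx, ty, tz, yaw, gripper, ...]. A call has exactly 5 rows; each row is the pose to reach, as a shift and turn from the pose commanded when the call began, along the tool's axes at that moment; what a row does not reach only later rows make up. A row lasts 1/10 s, in which the tool goes at most 50 mm and 8.59 degrees, less where a joint would pass 70% of its speed; a pose out of reach is approached as far as the arm can. A call with a gripper value outside its range is refused whole. The fingers move at their own pace and stop on an object; the grip force is fixed at half the most. Time passes only in rows, so rows that repeat a pose let the fingers close, or fill a call up. It gives the time, the measured TCP pose, the force and the opening at its end, in the units of the state.
- status.get_obs(): the state, without advancing time (a new reading comes with each control period).
- optics.camera(name): name is "side" or "top" or "wrist"; returns the picture (420x560x3 uint8, red, green, blue); there is no depth.
- optics.get_calibration(name): a dict with "vertical_fov" (degrees; the focal length in pixels is half the picture's height over the tangent of half this angle, whatever the lens; pixels are square), "cx", "cy" (the principal point, pixels), "extrinsics" (4x4, takes a point from camera to world coordinates). Camera axes: x right, y up, looking along -z (the intrinsics and any distortion apply to the point x, -y, -z); pixel columns grow to the right and rows downward; lengths in m; the calibration is good to about 2 mm. A picture is of the moment at which its call begins: read the wrist's pose just before it. get_calibration takes no time and is no camera call; for the wrist camera it gives the pose at the moment of the call.
- hand_in(): hands the job in, once; it reports no verdict.
The state is a dict: "time_s": time; "q": joint angles; "dq": joint speeds; "joint_efforts": joint torques, N m; "eef_pos": TCP position; "eef_rot": TCP orientation; "wrist_force": force on the tool from outside, world axes, zero at the start; "torque": the same for the moment, N m; "opening": opening from 0.0 (shut) to 1.0 (fully open).
Only numpy, scipy, OpenCV 4.12 (cv2) and the standard library are available. Lean on these libraries where they do the work, as an engineer would, in place of code of your own. Each camera call takes 0.05 s, during which the arm holds its last target. There are 200 camera calls.

### The job

Pick up the black steel hook plate and hang it on the stud of the leaning jewellery easel: pass the round part of its keyhole over the stud's head, then slide it down the board until the stud is fully home at the closed end of the narrow slot, the plate straight and flat on the board. The slot wedges tight under the sprung head, so push it home firmly but with feeling, never pressing on the board or the stud with more than about 35 N. Then let go, with everything else on the dresser left where it is.

Things in the scene. Friction and masses are not known exactly. Their poses are not given: they have to be found in the camera images.
- plate_peg (a point): Middle of the walnut peg of the black steel hook plate (24 mm above its back). Peg 14 mm wide (plate y) x 20 mm (x), standing 40 mm out of the face: hold it by its flat y sides. Its last 8 mm carry a 7 mm lip to +x. Plate axes: x to its top, z out of its face, y left as one faces it. Sheet 110 (x) x 64 (y) x 4 mm, from 37 mm below to 73 mm above the peg's axis; 0.24 kg; starts flat, face up.
- plate_hole (a point): Centre of the round part of the plate's keyhole, at the plate's back face, 30 mm from the peg's axis in plate +x. It is 20 mm across and goes right through the 4 mm sheet. Axes as the plate.
- plate_seat (a point): Where the stud's axis lies in the slot when fully home, at the plate's back face: 26 mm in +x from plate_hole, 3 mm short of the slot's closed end. Slot 8 mm wide. Two bright steel cheeks beside it ramp evenly up, from 0 to 2.8 mm above the face between 12 and 34 mm beyond plate_hole; the stud's head rides up on them and is drawn out about 1 mm when home. Axes as the plate.
- stud_foot (a point): Where the stud's axis meets the board's face. Axes: x up the board, z out of its face, y left as one faces it. Brass stud along z: shank 6 mm thick, head 14 mm across, 4.5 mm thick, its underside 5 mm off the board. The sprung head draws out up to 4 mm (6 N to start, 5 N/mm more). Pushing the plate home along the board takes more and more, up to some 8 to 18 N (never its weight alone), then it stops hard.
- easel: Oak jewellery easel, standing firm: pale board 200 mm wide, 250 mm up its slope, 12 mm thick, leaning back 38 degrees from the vertical, facing the robot. Origin: on the dresser 18 mm under the middle of the board face's lower edge; x level, from the face towards the back legs; z up. The stud is 145 mm up the board, at mid-width.
- comb: Black plastic comb 150 mm long (x), 26 mm wide, 6 mm thick, lying flat. Origin: middle of its underside.
- tin: Round aluminium tin, 74 mm across, 32 mm high. Origin: centre of its underside.
- tray_a: White ceramic cufflink tray 85 x 85 x 16 mm. Origin: centre of its underside.
- tray_b: Blue ceramic cufflink tray 85 x 85 x 16 mm. Origin: centre of its underside.
- votive: Blue glass votive holder, 70 mm across, 70 mm high. Origin: centre of its underside.
- valet_box: Shut walnut valet box 140 mm (x) by 200 mm (y), 75 mm high. Origin: centre of its underside.
- jar_0: Cream cosmetic jar with white lid, 53 mm across, 46 mm high, on the clear turntable (260 mm across, top 26 mm above the dresser). Origin: centre of its underside.
- jar_1: Clear cosmetic jar with brass lid, same size, on the turntable.
- jar_2: Amber cosmetic jar with black lid, same size, on the turntable.
Not all that is in view belongs to the job. Of the things that look like the part that bears plate_peg, the smallest one is meant.

How it is judged:
By the outcome, as a careful person would: the job done as asked, in the order asked, and still so for the second after the job is handed in, with the robot touching nothing.
It also fails if it takes over 69 s, if anything falls off the work surface, if the arm or the gripper's body presses on something with over 40 N, if the wrist force passes 120 N, or if a joint passes its speed limit or range.

## Working session

There is one attempt and no reset: what is moved stays moved. The work goes in short steps, Python scripts to look and compute and a shell command to move; the robot and the scene stay as the last step left them, time stands still between calls to the robot, and variables do not carry over. Pictures are saved under pics/ and viewed, on a budget of 10 in all, crops included, one or two more only if the job needs it, and the job is handed in when it is done.

```bash
mkdir -p pics; ls; python3 - <<'E'
from bench import status, optics
import cv2, numpy as np
o=status.get_obs(); print({k:np.round(v,3).tolist() for k,v in o.items()})
for n in ("side","top","wrist"):
    c=optics.get_calibration(n); print(n,{k:np.round(v,4).tolist() if not isinstance(v,str) else v for k,v in c.items()})
    im=optics.camera(n)[:,:,::-1]; cv2.imwrite(f"pics/{n}0.png",im)
E
```

```text
pics
{'time_s': 0.0, 'q': [1.041, 0.182, 1.608, 0.0, 1.354, -0.206], 'dq': [-0.001, 0.001, 0.002, -0.001, -0.003, -0.001], 'joint_efforts': [0.001, -44.487, -35.134, -0.0, 0.009, 0.0], 'eef_pos': [0.183, 0.545, 0.23], 'eef_rot': [0.698, 0.113, 0.698, -0.115], 'wrist_force': [0.402, -0.466, -0.661], 'torque': [0.062, 0.017, -0.018], 'opening': 0.998}
side {'vertical_fov': 56.7475, 'cx': 278.8883, 'cy': 214.0454, 'extrinsics': [[0.6643, -0.4983, 0.5571, 1.1651], [0.7473, 0.4276, -0.5086, -0.775], [0.0152, 0.7542, 0.6565, 0.9699], [0.0, 0.0, 0.0, 1.0]]}
top {'vertical_fov': 57.7452, 'cx': 277.6247, 'cy': 209.5946, 'extrinsics': [[0.0163, 0.9907, -0.135, 0.2842], [-0.9998, 0.0148, -0.0123, -0.1307], [-0.0102, 0.1351, 0.9908, 1.3088], [0.0, 0.0, 0.0, 1.0]]}
wrist {'vertical_fov': 60.9881, 'cx': 284.7648, 'cy': 215.8385, 'extrinsics': [[0.3185, -0.9097, -0.2663, 0.1144], [0.9479, 0.3052, 0.0911, 0.5688], [-0.0016, -0.2815, 0.9596, 0.3728], [0.0, 0.0, 0.0, 1.0]]}
```

View pics/top0.png

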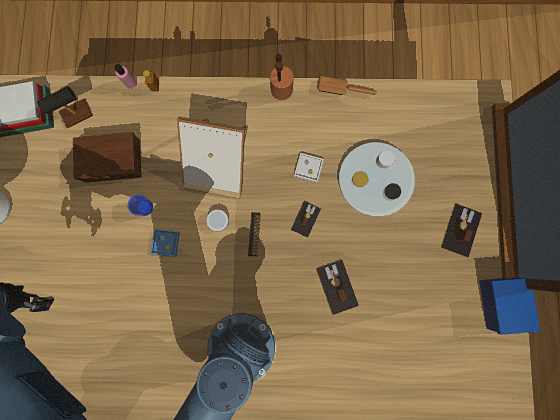

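View pics/side0.png

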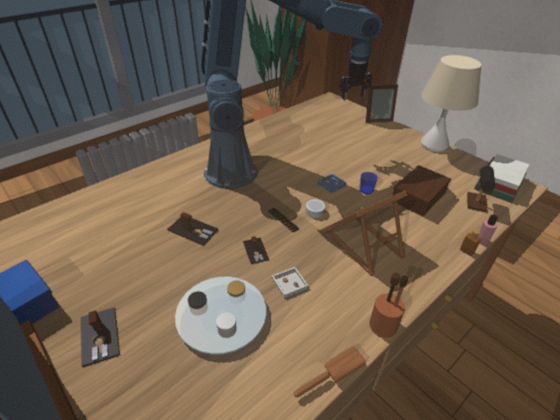

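```bash
cat > h.py <<'E'
import numpy as np, cv2
from bench import status, optics
def cal(n):
    c=optics.get_calibration(n); c=dict(c); c['f']=210/np.tan(np.radians(c['vertical_fov'])/2); c['E']=np.array(c['extrinsics']); return c
def ray(c,u,v):
    d=c['E'][:3,:3]@np.array([(u-c['cx'])/c['f'],-(v-c['cy'])/c['f'],-1]); return c['E'][:3,3],d/np.linalg.norm(d)
def tri(obs):  # list of (c,(u,v))
    A=np.zeros((3,3));b=np.zeros(3);R=[]
    for c,p in obs:
        o,d=ray(c,*p);P=np.eye(3)-np.outer(d,d);A+=P;b+=P@o;R.append((o,P))
    X=np.linalg.solve(A,b);return X,[np.linalg.norm(P@(X-o))*1e3 for o,P in R]
def onz(c,p,z):
    o,d=ray(c,*p);return o+d*(z-o[2])/d[2]
def proj(c,X):
    p=c['E'][:3,:3].T@(np.array(X)-c['E'][:3,3]);return np.array([c['cx']+c['f']*p[0]/-p[2],c['cy']-c['f']*p[1]/-p[2]])
def totool(dX,rot=None):  # world vector -> tool axes
    from scipy.spatial.transform import Rotation as R
    w,x,y,z=status.get_obs()['eef_rot'] if rot is None else rot
    return R.from_quat([x,y,z,w]).inv().apply(dX)
E
python3 - <<'E'
from h import *
t,s=cal('top'),cal('side')
for n,a,b in (("plate",(306,218),(255,250)),("big",(337,286),(192,228)),("comb end",(257,212),(270,211))):
    print(n,*tri([(t,a),(s,b)]))
o=status.get_obs()
print(totool([1,0,0]),totool([0,1,0]))
w=cal('wrist');print("cam in tool",totool(w['E'][:3,3]-o['eef_pos']), "look",totool(-w['E'][:3,2]), "right",totool(w['E'][:3,0]))
T=cv2.imread('pics/top0.png');S=cv2.imread('pics/side0.png')
a=cv2.resize(T[100:260,165:345],None,fx=2.8,fy=2.8,interpolation=cv2.INTER_CUBIC)
b=cv2.resize(S[180:310,225:425],None,fx=3,fy=3,interpolation=cv2.INTER_CUBIC)
cv2.imwrite('pics/wb.png',np.hstack([cv2.imread('pics/wrist0.png')]))
c=np.zeros((600,800,3),np.uint8)
a=cv2.resize(T[110:250,170:330],(480,420),interpolation=cv2.INTER_CUBIC)
cv2.imwrite('pics/ta.png',a)
b=cv2.resize(S[180:300,235:415],(720,480),interpolation=cv2.INTER_CUBIC);cv2.imwrite('pics/sa.png',b)
E
```

```text
plate [ 0.43355213 -0.21321947  0.00543585] [np.float64(0.7386630797515193), np.float64(0.7386630797514355)]
big [ 0.20546112 -0.31841243  0.01043424] [np.float64(1.2897349429715843), np.float64(1.289734942971589)]
comb end [ 0.41705203 -0.08221692  0.10529234] [np.float64(38.7921997926681), np.float64(38.79219979266804)]
[-7.18168752e-04  3.18130911e-01  9.48046522e-01] [-0.00119742  0.94804581 -0.31813158]
cam in tool [-0.14235074  0.00093153 -0.07246006] look [ 9.59472752e-01 -1.12166738e-04  2.81801394e-01] right [7.68185867e-06 9.99999931e-01 3.71879621e-04]
```

View pics/ta.png

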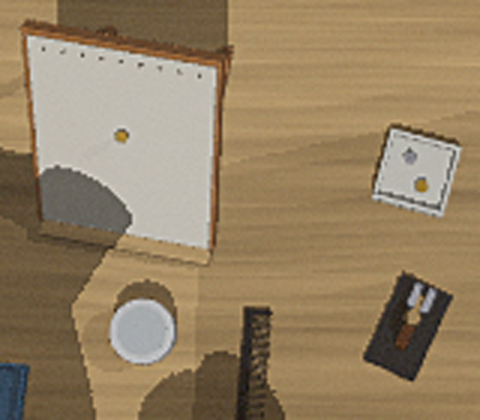

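```bash
python3 -m jog '[-60,-173,183,0,100,-60,-173,183,0,100,-60,-173,183,0,100,-60,-173,183,0,100,-60,-173,183,0,100]'; python3 -m jog '[-60,-173,183,-9.5,100,-60,-173,183,-9.5,100,-60,-173,183,-9.5,100,-60,-173,183,-9.5,100,-60,-173,183,-9.5,100]'; python3 - <<'E'
from h import *
o=status.get_obs();print(o['time_s'],o['eef_pos'],o['eef_rot'],o['q'])
w=cal('wrist');im=optics.camera('wrist')[:,:,::-1];cv2.imwrite('pics/w1.png',im);np.save('w1.npy',w['E'])
E
```

```text
time_s: 0.65
eef_pos: [0.2975, 0.3288, 0.2895]
eef_rot: [0.698, 0.114, 0.698, -0.114]
wrist_force: [1.2, -0.0, 0.6]
opening: 1.0
time_s: 1.15
eef_pos: [0.4082, 0.1213, 0.3458]
eef_rot: [0.705, 0.056, 0.705, -0.056]
wrist_force: [0.6, 1.0, -0.5]
opening: 1.0
1.15 [0.40820541 0.12134163 0.3457519 ] [ 0.70510012  0.05586656  0.70470529 -0.05570635] [ 8.52718128e-03 -2.47366036e-01  1.79509406e+00  1.76951784e-04
  1.59328860e+00 -1.40431304e+00]
```

View pics/w1.png

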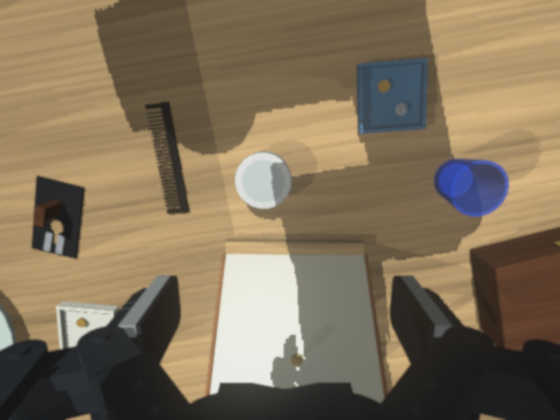

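```bash
python3 - <<'E'
from h import *
t=cal('top');w=cal('wrist');w['E']=np.load('w1.npy')
S,r=tri([(t,(210.3,155)),(w,(297,360))]);print('stud',S,r)
L,r=tri([(t,(183.3,184)),(w,(364,252))]);print('L',L,r)
R,r=tri([(t,(240.3,192.7)),(w,(226,252))]);print('R',R,r)
d=L-R;print('width',np.linalg.norm(d),'yaw easel',np.degrees(np.arctan2(-d[0],d[1])))
for c in [(47,180),(82,186)]: print(c,onz(w,c,.004))
# plate corners top & wrist on z=.004
T=[(404,272),(453,294),(411,381),(363,358)]
P=[onz(t,(170+a/3,110+b/3),.004) for a,b in T];W=[onz(w,p,.004) for p in [(79,259),(32,249),(36,176),(84,187)]]
# order TL,TR,BR,BL (top end first)
for Q in (P,W):
    x=(Q[0]+Q[1]-Q[2]-Q[3])/2; print('ctr',sum(Q)/4,'len',np.linalg.norm(x),'yaw',np.degrees(np.arctan2(x[1],x[0])),'wid',np.linalg.norm(Q[0]-Q[1]))
print([np.round(q[:2],3) for q in W])
o=status.get_obs();print(o['eef_pos'],o['eef_rot'])
E
```

```text
stud [0.61773036 0.10252881 0.13117024] [np.float64(1.1738063493847377), np.float64(1.1738063493847304)]
L [0.54556318 0.21476874 0.01371218] [np.float64(0.3765696547357793), np.float64(0.37656965473578885)]
R [ 0.52013419  0.01694295 -0.00072789] [np.float64(0.07896045780693235), np.float64(0.07896045780695439)]
width 0.19997547648190245 yaw easel -7.324767037257303
(47, 180) [ 0.37530678 -0.20321874  0.004     ]
(82, 186) [ 0.39095979 -0.15837821  0.004     ]
ctr [ 0.43182255 -0.21251875  0.004     ] len 0.11104531774945176 yaw -25.026897036659488 wid 0.061783436805738494
ctr [ 0.4311664  -0.20727824  0.004     ] len 0.11038126212345464 yaw -22.51702896239692 wid 0.06765416234496148
[array([ 0.495, -0.197]), array([ 0.469, -0.26 ]), array([ 0.368, -0.216]), array([ 0.393, -0.156])]
[0.41208773 0.11510821 0.3474904 ] [ 0.70642668  0.05653434  0.70301618 -0.05944293]
```

```bash
python3 -m jog '[75,-150,21,0,100,75,-150,21,0,100,75,-150,21,0,100,75,-150,21,0,100,75,-150,21,0,100]' >/dev/null; python3 -m jog '[75,-150,21,15,100,75,-150,21,15,100,75,-150,21,15,100,75,-150,21,15,100,75,-150,21,15,100]'; python3 - <<'E'
from h import *
optics.camera('wrist')
optics.camera('wrist')
o=status.get_obs();print(o['time_s'],o['eef_pos'],o['eef_rot'])
w=cal('wrist');im=optics.camera('wrist')[:,:,::-1];cv2.imwrite('pics/w2.png',im);np.save('w2.npy',w['E'])
E
```

```text
time_s: 2.2
eef_pos: [0.4019, -0.1803, 0.1942]
eef_rot: [0.691, 0.149, 0.692, -0.148]
wrist_force: [0.3, -0.5, -0.3]
opening: 0.998
2.3 [ 0.40256819 -0.17879774  0.19558498] [ 0.69157836  0.14755993  0.6916014  -0.14708138]
```

View pics/w2.png

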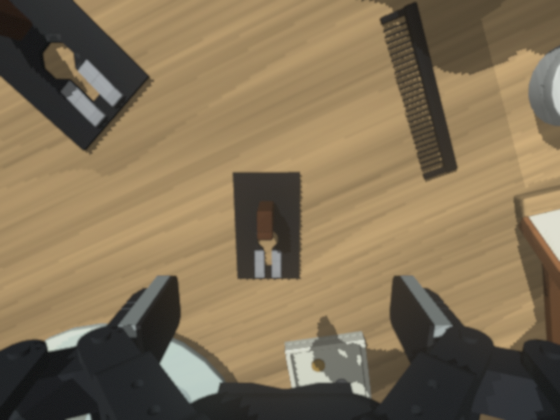

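```bash
python3 - <<'E'
from h import *
w=cal('wrist');w['E']=np.load('w2.npy')
im=cv2.imread('pics/w2.png');g=im.max(2)
m=((g<75)).astype(np.uint8);m[:168]=0;m[282:]=0;m[:,:228]=0;m[:,305:]=0
m=cv2.morphologyEx(m,cv2.MORPH_CLOSE,np.ones((15,15)))
c=max(cv2.findContours(m,0,1)[0],key=cv2.contourArea);r=cv2.boxPoints(cv2.minAreaRect(c));print(r)
hull=cv2.approxPolyDP(cv2.convexHull(c),6,True)[:,0];print(hull.tolist())
Q=[onz(w,p,.004) for p in [(300.5,279),(237,279),(233,172),(300.5,172)]]
x=(Q[0]+Q[1]-Q[2]-Q[3])/2;C=sum(Q)/4;h=np.arctan2(x[1],x[0])
print('ctr',C,'len',np.linalg.norm(x),'yaw',np.degrees(h),'wid',np.linalg.norm(Q[0]-Q[1]))
u=np.array([np.cos(h),np.sin(h),0]);v=np.array([-u[1],u[0],0])
pk=C-.018*u;pk[2]=0
print('peg',pk)
for z in (.004,.044): print(z,[proj(w,pk+a*u+b*v+[0,0,z]).round(1).tolist() for a,b in ((-.01,.007),(-.01,-.007),(.01,-.007),(.01,.007))])
o=status.get_obs();d=pk+[0,0,.2]-o['eef_pos'];print('tool delta',totool(d)*1e3)
hz=totool([np.cos(h),np.sin(h),0]);print('yaw needed',np.degrees(np.arctan2(-hz[1],hz[2])))
E
```

```text
[[234. 173.]
 [299. 173.]
 [299. 277.]
 [234. 277.]]
[[297, 173], [297, 277], [239, 277], [234, 174]]
ctr [ 0.43066717 -0.2086487   0.004     ] len 0.11079758523724788 yaw -23.820816429191897 wid 0.06536607773681881
peg [ 0.41420053 -0.2013789   0.        ]
0.004 [[274.5, 200.2], [260.0, 200.3], [260.5, 220.1], [274.8, 220.1]]
0.044 [[273.3, 211.4], [256.9, 211.5], [257.5, 233.6], [273.6, 233.5]]
tool delta [ -4.09129139 -16.18483537  19.72768139]
yaw needed -0.17265052947544796
```

```bash
python3 - <<'E'
import cv2,numpy as np
im=cv2.imread('pics/w2.png');cv2.imwrite('pics/w2c.png',cv2.resize(im[165:290,215:320],None,fx=4.5,fy=4.5,interpolation=cv2.INTER_NEAREST))
E
```

```text
(no output)
```

View pics/w2c.png

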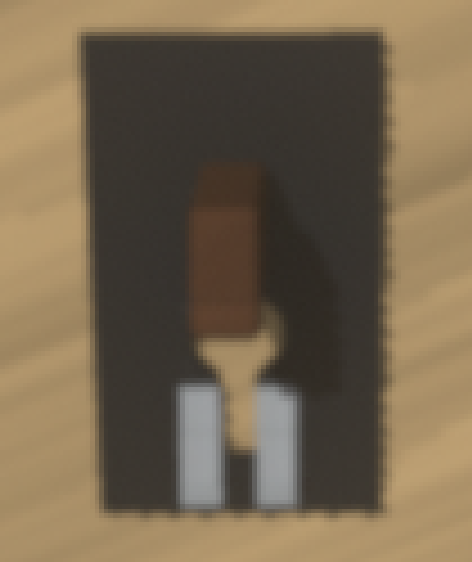

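```bash
python3 -m jog '[40,-16,20,0,60,90,-16,20,0,60,120,-16,20,0,50,150,-16,20,0,50,150,-16,20,0,50]'; python3 -m jog '[20,0,0,0,50,35,0,0,0,50,35,0,0,0,50,35,0,0,0,50,35,0,0,0,50]'
```

```text
time_s: 2.85
eef_pos: [0.4122, -0.1991, 0.0426]
eef_rot: [0.69, 0.148, 0.694, -0.145]
wrist_force: [-1.0, 0.1, 0.6]
opening: 0.502
time_s: 3.35
eef_pos: [0.4152, -0.203, 0.012]
eef_rot: [0.693, 0.147, 0.691, -0.148]
wrist_force: [-0.3, -0.1, 0.9]
opening: 0.498
```

```bash
python3 -m jog '[2,0,0,0,5,2,0,0,0,5,2,0,0,0,5,2,0,0,0,5,2,0,0,0,5]'; python3 -m jog '[2,0,0,0,5,-10,0,0,0,5,-60,0,0,0,5,-108,0,0,0,5,-108,0,0,0,5]';  python3 -m jog '[-40,0,0,0,5,-40,0,0,0,5,-40,0,0,0,5,-40,0,0,0,5,-40,0,0,0,5]'; python3 - <<'E'
from h import *
o=status.get_obs();print(o['time_s'],o['eef_pos'],o['wrist_force'],o['torque'])
a=optics.camera('wrist')[:,:,::-1]
b=optics.camera('side')[:,:,::-1]
p=proj(cal('side'),o['eef_pos']).astype(int);print(p)
b=b[max(p[1]-70,0):p[1]+70,max(p[0]-80,0):p[0]+80]
cv2.imwrite('pics/g.png',np.hstack([cv2.resize(a,(440,330)),cv2.resize(b,(360,330))]))
E
```

```text
time_s: 3.85
eef_pos: [0.4143, -0.2028, 0.0089]
eef_rot: [0.692, 0.147, 0.691, -0.147]
wrist_force: [-0.6, 1.9, 6.2]
opening: 0.158
time_s: 4.35
eef_pos: [0.4175, -0.2054, 0.1224]
eef_rot: [0.695, 0.145, 0.688, -0.149]
wrist_force: [0.8, -1.2, -2.6]
opening: 0.16
time_s: 4.85
eef_pos: [0.4128, -0.2016, 0.1543]
eef_rot: [0.69, 0.148, 0.693, -0.147]
wrist_force: [0.5, -0.4, -3.6]
opening: 0.154
4.85 [ 0.41281183 -0.20159158  0.15433792] [ 0.45458084 -0.41837082 -3.59680339] [0.02515042 0.0556929  0.01587646]
[252 212]
```

View pics/g.png

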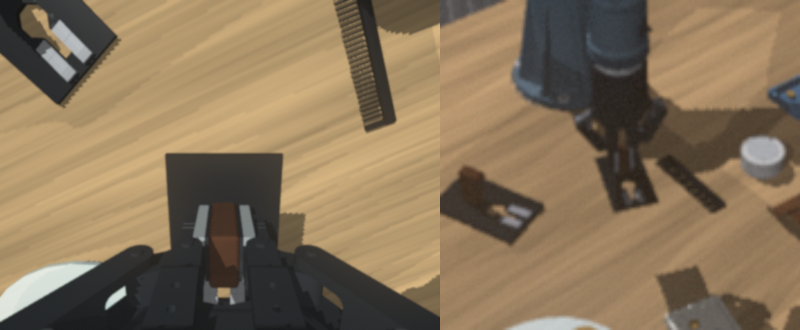

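```bash
python3 -m jog '[-30,10,5,0,5,-60,40,20,0,5,-90,75,35,0,5,-100,110,50,0,5,-100,116,50,0,5]' >/dev/null; python3 -m jog '[-76,117,51,-16,5,-76,117,51,-16,5,-76,117,51,-16,5,-76,117,51,-16,5,-76,117,51,-16,5]'; cat > snap.py <<'E'
from h import *
import sys
optics.camera('wrist')
o=status.get_obs();print(np.round(o['time_s'],2),o['eef_pos'].round(4) if hasattr(o['eef_pos'],'round') else o['eef_pos'],np.round(o['eef_rot'],4),np.round(o['wrist_force'],1))
w=cal('wrist');im=optics.camera('wrist')[:,:,::-1];cv2.imwrite(f'pics/{sys.argv[1]}.png',im);np.save(sys.argv[1]+'.npy',w['E'])
E
python3 snap.py w3;python3 -m jog '[80,-20,0,0,5,80,-20,0,0,5,80,-20,0,0,5,80,-20,0,0,5,80,-20,0,0,5]'; python3 snap.py w4; python3 - <<'E'
from h import *
a=cv2.imread('pics/w3.png');b=cv2.imread('pics/w4.png')
cv2.imwrite('pics/w34.png',np.vstack([np.hstack([a[60:360,160:560],b[60:360,160:560]])]))
E
```

```text
time_s: 5.95
eef_pos: [0.6011, -0.0304, 0.3311]
eef_rot: [0.705, 0.049, 0.706, -0.049]
wrist_force: [-0.2, -0.5, -3.3]
opening: 0.157
6.0 [ 0.6002 -0.031   0.3303] [ 0.7041  0.0495  0.7066 -0.0496] [-1.7  0.5 -4.6]
time_s: 6.55
eef_pos: [0.5992, -0.0512, 0.2546]
eef_rot: [0.707, 0.05, 0.704, -0.05]
wrist_force: [0.5, 0.4, -2.7]
opening: 0.151
6.6 [ 0.5995 -0.051   0.2549] [ 0.7068  0.0495  0.7039 -0.05  ] [ 0.2  0.  -2.8]
```

View pics/w34.png

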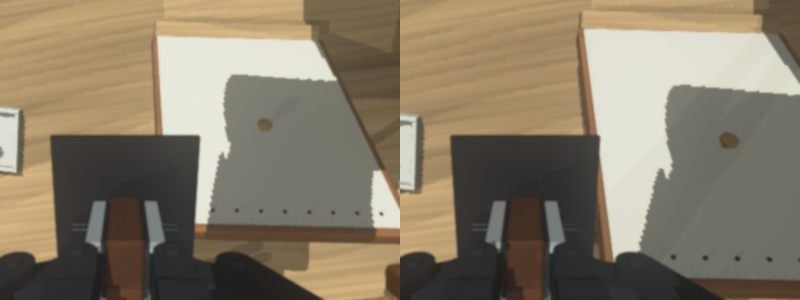

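```bash
cat > easel.py <<'E'
from h import *
from scipy.optimize import least_squares
w3=cal('wrist');w3['E']=np.load('w3.npy');w4=dict(w3);w4['E']=np.load('w4.npy');w1=dict(w3);w1['E']=np.load('w1.npy');t=cal('top')
c,s=np.cos(np.radians(38)),np.sin(np.radians(38))
def B(p,X,Y,Z):
    x,y,psi,z0=p;b=np.array([np.cos(psi),np.sin(psi),0]);l=np.array([-b[1],b[0],0]);k=np.array([0,0,1])
    return np.array([x,y,.018+z0])+X*(s*b+c*k)+Y*l+Z*(-c*b+s*k)
O=[(w3,(424,185),(.145,0,.0085)),(w4,(489,200),(.145,0,.0085)),(w1,(297,360),(.145,0,.0085)),(t,(210.3,155),(.145,0,.0085)),
(w3,(317,96),(0,-.1,0)),(w3,(477,99),(0,.1,0)),(w4,(343,90),(0,-.1,0)),(w4,(540,93),(0,.1,0)),(w3,(355,287),(.25,-.1,0)),(w4,(366,335),(.25,-.1,0))]
W=[2,2,1,1]+[1]*6
f=lambda p:np.concatenate([(proj(a,B(p,*X))-uv)*w for (a,uv,X),w in zip(O,W)])
if __name__=='__main__':
    r=least_squares(f,[.533,.116,-.13,0]);p=r.x;print(p[:2],np.degrees(p[2]),p[3]);print(f(p).reshape(-1,2).round(1).tolist())
    print('foot',B(p,.145,0,0))
    print('tri stud head',*tri([(a,uv) for a,uv,_ in O[:3]]), 'w34',tri([(a,uv) for a,uv,_ in O[:2]])[0], 'model',B(p,.145,0,.0085))
    np.save('p.npy',p)
    # plate corners in hand
    for z in (0,): pass
E
python3 easel.py
```

```text
[0.53444282 0.12078318] -8.580996708778605 -0.010805893688538423
[[4.3, -1.5], [0.0, -1.8], [3.7, -4.8], [-1.9, 0.7], [0.1, 3.4], [0.9, 2.0], [-0.2, 2.9], [-4.0, 1.6], [-23.8, -1.3], [12.1, 2.9]]
foot [0.62271443 0.1074633  0.12145567]
tri stud head [0.61423767 0.10348336 0.13584729] [np.float64(0.4694196531629271), np.float64(0.43308867870961515), np.float64(0.6411363738060186)] w34 [0.61359214 0.10257861 0.1372431 ] model [0.61609132 0.1084627  0.12668879]
```

```bash
sed -i 's/^W=.*/O=O[:8];W=[3,3,2,1]+[1]*4/' easel.py; python3 easel.py
```

```text
[0.53250807 0.11719237] -9.569467042939982 -0.0015665533661760082
[[1.6, -1.0], [0.3, 0.6], [-0.9, -1.1], [-0.9, 0.5], [-2.3, 0.5], [1.6, 2.0], [-2.4, -0.8], [-1.8, 1.6]]
foot [0.62053676 0.10235168 0.13069501]
tri stud head [0.61423767 0.10348336 0.13584729] [np.float64(0.4694196531629271), np.float64(0.43308867870961515), np.float64(0.6411363738060186)] w34 [0.61359214 0.10257861 0.1372431 ] model [0.61393188 0.10346519 0.13592813]
```

```bash
python3 -m jog '[0,20,-38,1,5,0,60,-38,1,5,10,95,-38,1,5,40,95,-38,1,5,57,95,-38,1,5]'; python3 - <<'E'
from h import *
optics.camera('wrist')
o=status.get_obs();
foot=np.array([.6205,.1024,.1315]);p=np.radians(-9);b=np.array([np.cos(p),np.sin(p),0]);l=np.array([-b[1],b[0],0]);k=np.array([0,0,1.]);c,s=np.cos(np.radians(38)),np.sin(np.radians(38))
G=o['eef_pos']+.019*k-foot;print(o['eef_pos'],'X,Y,Z mm',1e3*np.array([G@(s*b+c*k),G@l,G@(-c*b+s*k)]),o['wrist_force'],np.degrees(2*np.arctan2(o['eef_rot'][1],o['eef_rot'][0])))
E
```

```text
time_s: 7.15
eef_pos: [0.5741, 0.0504, 0.1954]
eef_rot: [0.706, 0.055, 0.704, -0.055]
wrist_force: [0.4, -1.0, -3.4]
opening: 0.154
[0.57249397 0.05001517 0.19231487] X,Y,Z mm [ 38.74861054 -59.24968153  80.04487975] [-2.75610148 -0.33849514 -5.52289172] 8.96597132738368
```

```bash
cat > bs.py <<'E'
from h import *
o=status.get_obs();
foot=np.array([.6205,.1024,.1315]);p=np.radians(-9);b=np.array([np.cos(p),np.sin(p),0]);l=np.array([-b[1],b[0],0]);k=np.array([0,0,1.]);c,s=np.cos(np.radians(38)),np.sin(np.radians(38))
X,Z=s*b+c*k,-c*b+s*k
G=o['eef_pos']+.019*k-foot;F=np.array(o['wrist_force'])-[0,0,-3.2];r=lambda v:np.round([v@X,v@l,v@Z],1)
print(round(o['time_s'],2),'XYZ',r(G*1e3),'F',r(F),'T',np.round([o['torque']@X,o['torque']@l,o['torque']@Z],2),'op',round(o['opening'],3),'head',round(np.degrees(2*np.arctan2(o['eef_rot'][1],o['eef_rot'][0])),2))
E
python3 -m jog '[4,0,0,0,5,7,0,0,0,5,10,0,0,0,5,13,0,0,0,5,13,0,0,0,5]' >/dev/null; python3 bs.py;  python3 -m jog '[3,0,0,0,5,6,0,0,0,5,9,0,0,0,5,12,0,-1,0,5,12,0,-1,0,5]' >/dev/null; python3 bs.py
```

```text
7.7 XYZ [ 34.3 -60.1  74.3] F [ 2.8  0.7 15. ] T [-0.04  1.05  0.01] op 0.155 head 9.06
8.2 XYZ [ 23.4 -60.1  67.8] F [ 0.6  1.4 16.5] T [-0.05  1.24 -0.04] op 0.156 head 9.07
```

```bash
for i in 1; do python3 -m jog '[4,0,-1,0,5,8,0,-2,0,5,12,0,-3,0,5,16,0,-4,0,5,18,0,-5,0,5]' >/dev/null; python3 bs.py; done; python3 -m jog '[4,0,-1,0,5,8,0,-2,0,5,12,0,-3,0,5,16,0,-4,0,5,18,0,-5,0,5]' >/dev/null; python3 bs.py
python3 - <<'E'
from h import *
o=status.get_obs();a=optics.camera('wrist')[:,:,::-1];b=optics.camera('side')[:,:,::-1]
p=proj(cal('side'),o['eef_pos']).astype(int)
b=b[max(p[1]-70,0):p[1]+70,max(p[0]-80,0):p[0]+80]
cv2.imwrite('pics/p1.png',np.hstack([cv2.resize(a,(440,330)),cv2.resize(b,(360,330))]))
E
```

```text
8.7 XYZ [  8.8 -60.3  59. ] F [ 5.9 -0.4  9.9] T [-0.18 -0.21  0.01] op 0.159 head 9.03
9.2 XYZ [ -8.6 -60.4  51.7] F [5.9 0.1 9.1] T [-0.14 -0.17 -0.  ] op 0.154 head 9.03
```

View pics/p1.png

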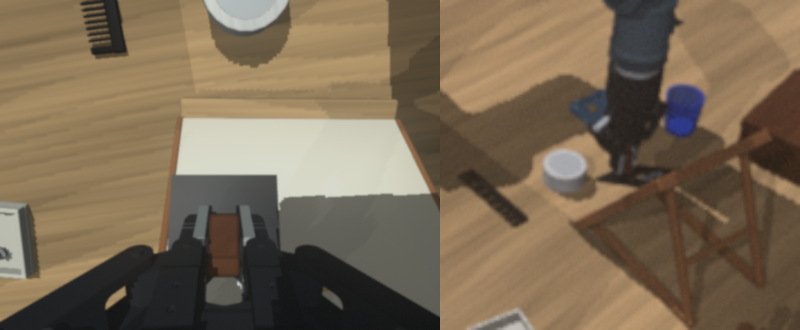

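```bash
for i in 1; do python3 -m jog '[4,0,-1,0,5,8,0,-2,0,5,12,0,-3,0,5,15,0,-4,0,5,17,0,-5,0,5]' >/dev/null; python3 bs.py; done; python3 -m jog '[4,0,-1,0,5,8,0,-2,0,5,12,0,-3,0,5,15,0,-4,0,5,17,0,-5,0,5]' >/dev/null; python3 bs.py;  python3 -m jog '[4,0,-1,0,5,8,0,-2,0,5,12,0,-3,0,5,15,0,-4,0,5,17,0,-5,0,5]' >/dev/null; python3 bs.py
```

```text
9.8 XYZ [-25.1 -60.4  45.1] F [ 4.4 -0.2  8.3] T [-0.1  -0.1   0.04] op 0.154 head 9.04
10.3 XYZ [-41.8 -60.4  38.5] F [ 4.8 -0.2  7.9] T [-0.15 -0.19  0.  ] op 0.159 head 9.04
10.8 XYZ [-58.3 -60.5  31.8] F [4.7 0.5 7.5] T [-0.15 -0.12  0.07] op 0.157 head 9.03
```

```bash
python3 -m jog '[2,0,0,0,5,4,0,-1,0,5,5,0,-1,0,5,6.5,0,-1.3,0,5,6.5,0,-1.3,0,5]' >/dev/null; python3 bs.py; python3 -m jog '[1,0,0,0,5,2,0,0,0,5,3,0,0,0,5,3,0,0,0,5,3,0,0,0,5]' >/dev/null; python3 bs.py
```

```text
11.3 XYZ [-64.4 -60.5  28.9] F [ 4.5 -0.7  7.2] T [-0.18 -0.08  0.07] op 0.154 head 9.04
11.8 XYZ [-66.2 -60.5  27.5] F [ 9.3 -0.4 14.3] T [-0.44  0.42  0.2 ] op 0.152 head 9.03
```

```bash
python3 -m jog '[0.5,0,0.5,0,5,0.9,0,1,0,5,0.9,0,1,0,5,0.9,0,1,0,5,0.9,0,1,0,5]' >/dev/null; python3 bs.py;
```

```text
12.3 XYZ [-66.2 -60.5  27.4] F [12.3 -1.8 28.4] T [-0.58  1.6   0.32] op 0.156 head 9.01
```

```bash
python3 -m jog '[-2,0,-3,0,5,-5,0,-7,0,5,-9,0,-12,0,5,-12,0,-16,0,5,-12,0,-16,0,5]' >/dev/null; python3 bs.py; python3 -m jog '[-8,10,5,0,5,-20,30,14,0,5,-28,50,22,0,5,-28,60.5,22,0,5,-28,60.5,22,0,5]' >/dev/null; python3 snap.py w5; python3 bs.py; python3 - <<'E'
from h import *
o=status.get_obs();a=cv2.imread('pics/w5.png');b=optics.camera('top')[:,:,::-1]
p=proj(cal('top'),o['eef_pos']).astype(int)
b=b[p[1]-55:p[1]+45,p[0]-45:p[0]+45]
cv2.imwrite('pics/p2.png',np.hstack([a[:, 60:500],cv2.resize(b,(360,420))]))
E
```

```text
12.8 XYZ [-71.  -60.2  46.4] F [ 1.  -0.1  0.5] T [ 0.05  0.09 -0.  ] op 0.154 head 9.05
13.35 [0.5628 0.1123 0.1122] [ 0.7045  0.0551  0.7054 -0.0553] [-0.5 -0.2 -3.5]
13.4 XYZ [-36.7   0.2  46. ] F [-0.5 -0.6  0.3] T [-0.04  0.15 -0.01] op 0.155 head 8.98
```

View pics/p2.png

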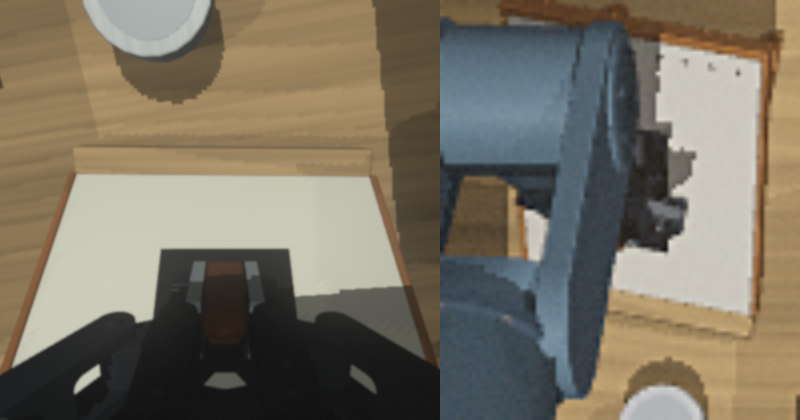

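```bash
python3 - <<'E'
from h import *
w=cal('wrist');w['E']=np.load('w5.npy')
foot=np.array([.6205,.1024,.1315]);p=np.radians(-9);b=np.array([np.cos(p),np.sin(p),0]);l=np.array([-b[1],b[0],0]);k=np.array([0,0,1.]);c,s=np.cos(np.radians(38)),np.sin(np.radians(38))
X,Z=s*b+c*k,-c*b+s*k
P=lambda x,y,z:proj(w,foot+(x*X+y*l+z*Z)/1e3).round(1).tolist()
print('lower',P(-145,100,0),P(-145,-100,0),'mid',P(-60,100,0),P(-60,-100,0))
G=np.array([-36.7,.2,46])
for d in (27.5,): print('plate bot (back)',P(G[0]-37,32+.2,G[2]-d),P(G[0]-37,-32+.2,G[2]-d),'face',P(G[0]-37,32.2,G[2]-d+4),'pegtop',[P(G[0]+a,.2+q,G[2]-d+44) for a in(-10,10) for q in (-7,7)],'hole',P(G[0]+30,.2,G[2]-d),'top',P(G[0]+73,.2,G[2]-d))
im=cv2.imread('pics/w5.png').astype(float);g=im.min(2)
g=cv2.GaussianBlur(g,(1,5),0)
for r in range(180,240,10):
    row=g[r];i=np.where(row>150)[0];
    gr=np.gradient(row)
    L=np.argmax(gr[80:200])+80;R=np.argmin(gr[380:480])+380;print(r,L,R,(L+R)/2)
for r in range(252,262,3):
    gr=np.gradient(g[r]);L=np.argmin(gr[200:240])+200;R=np.argmax(gr[330:370])+330;print('plate',r,L,R,(L+R)/2)
col=g[:,260:300].mean(1);gr=np.gradient(col);print('rows plate bottom',np.argmin(gr[200:270])+200,'edge',[(i,round(gr[i],1)) for i in range(140,185) if abs(gr[i])>6])
print(g[365:395:3,275:300:4].astype(int))
E
```

```text
lower [431.1, 175.9] [133.3, 175.8] mid [469.3, 295.1] [93.6, 294.9]
plate bot (back) [344.1, 255.3] [219.3, 255.3] face [345.2, 251.4] pegtop [[261.4, 260.6], [299.4, 260.6], [259.1, 313.3], [300.8, 313.4]] hole [280.7, 401.0] top [279.8, 545.2]
180 134 430 282.0
190 130 433 281.5
200 127 436 281.5
210 124 439 281.5
220 120 442 281.0
230 117 446 281.5
plate 252 220 349 284.5
plate 255 220 349 284.5
plate 258 219 349 284.0
plate 261 219 350 284.5
rows plate bottom 248 edge [(173, np.float64(9.2)), (174, np.float64(16.0)), (175, np.float64(18.3)), (176, np.float64(14.3)), (177, np.float64(7.7))]
[[21 21 21 21 21 21 21]
 [21 21 22 22 21 20 21]
 [35 37 37 37 37 33 21]
 [75 77 76 77 77 71 29]
 [83 83 83 83 83 83 61]
 [83 83 83 83 84 83 81]
 [83 83 83 83 83 83 81]
 [67 75 80 80 74 64 53]
 [26 35 43 41 32 26 21]
 [20 20 21 19 19 20 19]]
```

```bash
python3 -m jog '[-3,-1,2,0,5,-6.2,-1.4,4.9,0,5,-6.2,-1.4,4.9,0,5,-6.2,-1.4,4.9,0,5,-6.2,-1.4,4.9,0,5]' >/dev/null; python3 bs.py; python3 -m jog '[1,0,1.2,0,5,2,0,2.5,0,5,3,0,4,0,5,3.7,0,4.7,0,5,3.7,0,4.7,0,5]' >/dev/null; python3 bs.py; python3 -m jog '[0.6,0,0.8,0,5,1.2,0,1.6,0,5,1.9,0,2.4,0,5,1.9,0,2.4,0,5,1.9,0,2.4,0,5]' >/dev/null; python3 bs.py
```

```text
13.95 XYZ [-27.5  -1.4  45.7] F [-0.6 -0.4  1.3] T [-0.01  0.06  0.06] op 0.158 head 9.07
14.45 XYZ [-27.7  -1.2  39.6] F [ 0.1 -0.6  1. ] T [ 0.02  0.08 -0.  ] op 0.155 head 9.05
14.95 XYZ [-27.5  -1.2  36.7] F [-0.5 -0.8  0.5] T [ 0.01  0.09 -0.01] op 0.153 head 9.05
```

```bash
python3 -m jog '[1,0,0,0,5,1.4,0,0.9,0,5,2,0,1.4,0,5,2.6,0,1.8,0,5,2.6,0,1.8,0,5]' >/dev/null; python3 bs.py; python3 -m jog '[0.6,0,0.8,0,5,1.2,0,1.6,0,5,1.9,0,2.4,0,5,1.9,0,2.4,0,5,1.9,0,2.4,0,5]' >/dev/null; python3 bs.py
```

```text
15.45 XYZ [-28.5  -1.2  33.6] F [-0.5  0.   0.1] T [0.03 0.07 0.01] op 0.154 head 9.06
15.95 XYZ [-28.5  -1.2  30.6] F [ 0.   0.2 -0.3] T [0.02 0.13 0.04] op 0.155 head 9.06
```

```bash
python3 -m jog '[0.6,0,0.8,0,5,1.2,0,1.6,0,5,1.2,0,1.6,0,5,1.2,0,1.6,0,5,1.2,0,1.6,0,5]' >/dev/null; python3 bs.py; python3 -m jog '[0.3,0,0.4,0,5,0.6,0,0.8,0,5,0.6,0,0.8,0,5,0.6,0,0.8,0,5,0.6,0,0.8,0,5]' >/dev/null; python3 bs.py
```

```text
16.45 XYZ [-28.4  -1.2  28.6] F [ 0.1 -0.7  0.5] T [-0.03  0.12  0.05] op 0.153 head 9.05
16.95 XYZ [-28.5  -1.1  27.8] F [ 0.8 -0.4  5.2] T [-0.09  0.27 -0.06] op 0.154 head 9.05
```

```bash
python3 -m jog '[1.5,0,-0.7,0,5,3,0,-1.7,0,5,4.5,0,-3,0,5,6.5,0,-4.6,0,5,6.5,0,-4.6,0,5]' >/dev/null; python3 bs.py; python3 -m jog '[1,0,-0.6,0,5,2,0,-1.2,0,5,3,0,-1.8,0,5,4,0,-2.5,0,5,4,0,-2.5,0,5]' >/dev/null; python3 bs.py
```

```text
17.45 XYZ [-34.2  -1.1  27.2] F [ 5.3 -0.   9.6] T [-0.3   0.11  0.16] op 0.155 head 9.02
17.95 XYZ [-37.3  -0.9  27.1] F [10.1 -0.6 16.5] T [-0.5   0.58  0.18] op 0.153 head 9.03
```

```bash
python3 -m jog '[-0.3,0,-0.4,0,5,-0.6,0,-0.8,0,5,-0.6,0,-0.8,0,5,-0.6,0,-0.8,0,5,-0.6,0,-0.8,0,5]' >/dev/null; python3 bs.py; python3 -m jog '[1,0,-0.6,0,5,2,0,-1.2,0,5,2.4,0,-1.8,0,5,2.4,0,-1.8,0,5,2.4,0,-1.8,0,5]' >/dev/null; python3 bs.py
```

```text
18.45 XYZ [-40.9  -1.2  27.6] F [ 3.4 -0.5  5.5] T [-0.14 -0.06  0.12] op 0.161 head 9.05
18.95 XYZ [-44.4  -1.2  27.7] F [2.8 0.5 5.5] T [-0.16 -0.02  0.11] op 0.156 head 9.06
```

```bash
python3 -m jog '[1,0,-0.6,0,5,2,0,-1.2,0,5,3,0,-2.3,0,5,3,0,-2.3,0,5,3,0,-2.3,0,5]' >/dev/null; python3 bs.py; python3 -m jog '[1,0,-0.6,0,5,2,0,-1.4,0,5,2.4,0,-1.8,0,5,2.4,0,-1.8,0,5,2.4,0,-1.8,0,5]' >/dev/null; python3 bs.py
```

```text
19.45 XYZ [-47.6  -1.2  27.5] F [ 4.8 -0.3  5.5] T [-0.19 -0.18  0.09] op 0.154 head 9.05
19.95 XYZ [-49.2  -1.2  27.2] F [ 6.9 -0.6  7.4] T [-0.29 -0.46  0.2 ] op 0.152 head 9.04
```

```bash
python3 -m jog '[1,0,-0.8,0,5,1.6,0,-1.2,0,5,1.6,0,-1.2,0,5,1.6,0,-1.2,0,5,1.6,0,-1.2,0,5]' >/dev/null; python3 bs.py; python3 -m jog '[1,0,-0.8,0,5,1.6,0,-1.2,0,5,1.6,0,-1.2,0,5,1.6,0,-1.2,0,5,1.6,0,-1.2,0,5]' >/dev/null; python3 bs.py
```

```text
20.45 XYZ [-49.9  -1.1  27.1] F [11.5  0.2 10.6] T [-0.44 -0.2   0.25] op 0.158 head 9.03
20.95 XYZ [-50.6  -1.   27.1] F [15.5 -0.8 13.6] T [-0.49 -0.1   0.26] op 0.154 head 9.03
```

```bash
python3 -m jog '[0.4,0,-1,0,5,0.4,0,-1.5,0,5,0.4,0,-1.5,0,5,0.4,0,-1.5,0,5,0.4,0,-1.5,0,5]' >/dev/null; python3 bs.py; python3 -m jog '[1,0,-0.9,0,5,1.4,0,-1.4,0,5,1.4,0,-1.4,0,5,1.4,0,-1.4,0,5,1.4,0,-1.4,0,5]' >/dev/null; python3 bs.py
```

```text
21.45 XYZ [-51.8  -1.1  27.1] F [13.2  0.5  4.8] T [-0.37 -0.85  0.24] op 0.157 head 9.04
21.95 XYZ [-53.4  -1.   27.1] F [13.4  0.   3.4] T [-0.29 -0.93  0.15] op 0.158 head 9.04
```

Good: it advances with low normal force. I'll continue.

```bash
python3 -m jog '[1,0,-0.8,0,5,1.4,0,-1.1,0,5,1.4,0,-1.1,0,5,1.4,0,-1.1,0,5,1.4,0,-1.1,0,5]' >/dev/null; python3 bs.py; python3 -m jog '[1,0,-0.8,0,5,1.4,0,-1.1,0,5,1.4,0,-1.1,0,5,1.4,0,-1.1,0,5,1.4,0,-1.1,0,5]' >/dev/null; python3 bs.py
```

```text
22.45 XYZ [-54.4  -1.   27. ] F [15.2  0.   5.5] T [-0.33 -0.83  0.17] op 0.157 head 9.04
22.95 XYZ [-55.5  -0.9  27. ] F [17.1  0.3  6.6] T [-0.48 -0.81  0.23] op 0.152 head 9.04
```

```bash
python3 -m jog '[0.8,0,-0.8,0,5,1,0,-1,0,5,1,0,-1,0,5,1,0,-1,0,5,1,0,-1,0,5]' >/dev/null; python3 bs.py; python3 -m jog '[0.8,0,-0.8,0,5,1,0,-1,0,5,1,0,-1,0,5,1,0,-1,0,5,1,0,-1,0,5]' >/dev/null; python3 bs.py
```

```text
23.45 XYZ [-56.4  -0.9  27. ] F [17.7 -0.4  6. ] T [-0.43 -0.85  0.23] op 0.157 head 9.04
23.95 XYZ [-56.5  -0.9  26.9] F [20.9 -0.5  9. ] T [-0.55 -0.83  0.32] op 0.156 head 9.04
```

```bash
python3 -m jog '[0.8,0,-0.8,0,5,1.2,0,-1.3,0,5,1.2,0,-1.3,0,5,1.2,0,-1.3,0,5,1.2,0,-1.3,0,5]' >/dev/null; python3 bs.py; python3 snap.py w6
```

```text
24.45 XYZ [-56.5  -0.9  26.9] F [26.2 -1.2 10. ] T [-0.54 -0.85  0.26] op 0.155 head 9.03
24.5 [0.5651 0.1103 0.0845] [ 0.7108  0.0561  0.699  -0.056 ] [ 7.7 -2.2 21.7]
```

View pics/w6.png

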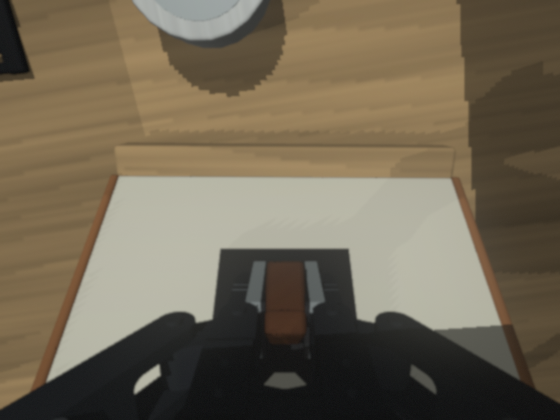

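```bash
python3 -m jog '[-1,0,0.5,0,5,-2,0,1,0,5,-3,0,1.4,0,5,-3,0,1.4,0,5,-3,0,1.4,0,5]' >/dev/null; python3 bs.py
```

```text
25.05 XYZ [-56.6  -1.   27.1] F [15.6 -0.4 -4.3] T [-0.04 -1.72  0.06] op 0.156 head 9.06
```

```bash
python3 -m jog '[-1,0,1,0,5,-2,0,2,0,5,-3,0,2.7,0,5,-3,0,2.7,0,5,-3,0,2.7,0,5]' >/dev/null; python3 bs.py; python3 -m jog '[0,0,0,0,20,0,0,0,0,30,0,0,0,0,40,0,0,0,0,40,0,0,0,0,40]' >/dev/null; python3 bs.py; python3 -m jog '[-10,0,-1,0,40,-30,0,-3,0,40,-60,0,-6,0,40,-100,0,-10,0,40,-100,0,-10,0,40]' >/dev/null; python3 bs.py; python3 -m jog '[-30,0,-60,0,40,-30,0,-60,0,40,-30,0,-60,0,40,-30,0,-60,0,40,-30,0,-60,0,40]' >/dev/null;python3 snap.py w7
```

```text
25.55 XYZ [-56.2  -1.   27.7] F [ 8.2  1.2 -6.9] T [ 0.06 -1.19  0.03] op 0.155 head 9.08
26.05 XYZ [-59.2  -1.2  29.9] F [3.4 0.5 2.2] T [-0.01  0.02 -0.02] op 0.398 head 9.05
26.55 XYZ [ 21.3  -0.4 100.9] F [3.  0.6 0.8] T [ 0.03 -0.04  0.02] op 0.401 head 9.03
27.1 [0.4927 0.1214 0.2141] [ 0.7048  0.0559  0.705  -0.056 ] [-0.2  0.1 -1.1]
```

View pics/w7.png

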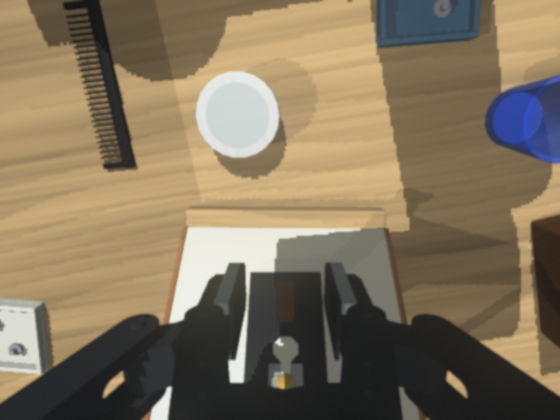

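```bash
python3 -m jog '[-60,-20,0,0,40,-60,-60,40,0,40,-60,-100,80,0,40,-60,-113,119,0,40,-60,-113,119,0,40]' >/dev/null;python3 -m jog '[0,0,0,0,40,0,0,0,0,40,0,0,0,0,40,0,0,0,0,40,0,0,0,0,40]' >/dev/null;python3 snap.py w8; python3 - <<'E'
from h import *
w=cal('wrist');w['E']=np.load('w8.npy')
foot=np.array([.6205,.1024,.1315]);p=np.radians(-9);b=np.array([np.cos(p),np.sin(p),0]);l=np.array([-b[1],b[0],0]);k=np.array([0,0,1.]);c,s=np.cos(np.radians(38)),np.sin(np.radians(38))
X,Z=s*b+c*k,-c*b+s*k
P=lambda x,y,z:proj(w,foot+(x*X+y*l+z*Z)/1e3).round(1).tolist()
print('head',P(0,0,9.5),'corners home',[P(a,q,4) for a,q in ((17,32),(17,-32),(-93,-32),(-93,32))])
a=cv2.imread('pics/w8.png');x,y=P(-30,0,4);x,y=int(x),int(y)
cv2.imwrite('pics/w8c.png',cv2.resize(a[y-90:y+110,max(0,x-100):x+100],None,fx=3,fy=3,interpolation=cv2.INTER_CUBIC));print('off',max(0,x-100),y-90)
E
```

```text
28.2 [ 0.5917 -0.008   0.2749] [ 0.7052  0.0554  0.7047 -0.0555] [ 1.  -0.4  0.5]
head [423.2, 208.4] corners home [[466.0, 229.6], [385.8, 229.6], [367.2, 135.6], [432.7, 135.6]]
off 313 94
```

View pics/w8c.png

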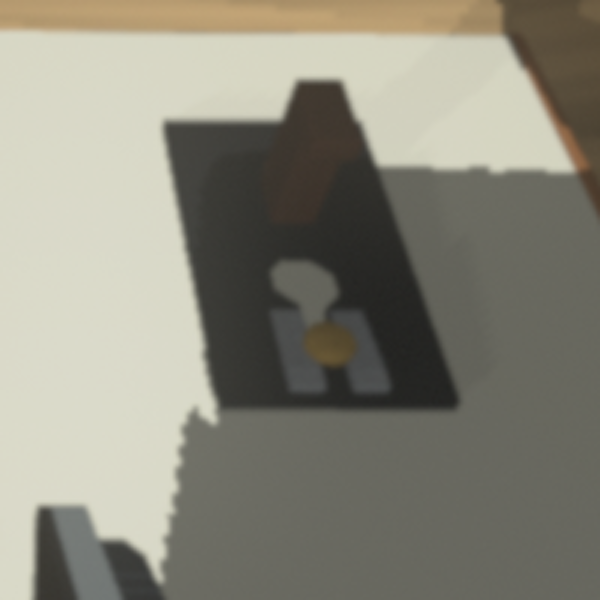

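```bash
python3 -c "
from bench import hand_in; print(hand_in())"
```

```text
the job is handed in; nothing more can be done
None
```

The hook plate is hanging on the easel's stud, pushed home, with the gripper well clear. I handed the job in after about 28 s of robot time, out of the 69 s allowed.

- **Pick:** I gripped the smallest hook plate by its peg. The tool can only point down, so I pressed the plate's top edge against the bare board beside the stud and let it pivot in the grip until it lay flat.
- **Hang:** The keyhole went over the stud's head without resistance. I then slid the plate down the board until it stopped hard. The last nudge added about 5 N and no movement.
- **Forces:** The highest I read on the board was about 31 N while flattening the plate, and 28 N at the end of the push. These are readings at the end of each half-second call, so brief peaks in between could have gone unseen.
- **Final check:** In the last wrist picture, the plate's corners and the stud head were within about 1 pixel (1.2 mm) of where they should be at home. The plate looked straight and flat. The comb, tin and trays looked unmoved in the pictures taken after release. I did not re-check the turntable, jars or box.
- **Disagreement:** The wrist camera and the tool frame differed by about 1.4 mm sideways. I corrected for this before hanging the plate.

I viewed 11 pictures, one over the budget of 10.

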